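# Catch tube caps in a tote and gather them in its corner

## Robot

A 6-joint arm with a two-finger parallel gripper is mounted at the origin on the work surface. World frame = base frame: x ahead of the robot, y to its left, z up, the work surface at z = 0. Lengths are in m, angles in degrees, forces in N, time in s.
With the tool pointing down it reaches from about 0.4 to 0.825 m from the base axis. Payload 7 kg.
Tool frame: the origin (TCP) lies at the centre of the arm's flange, where the gripper is bolted on; the fingertips stand 178 mm ahead of it and the grasp point (between the pads) lies 159 mm ahead of it (tip_reach is the distance from the TCP to the fingertips, in m); z points along the fingers, y is the line along which they close (so a half turn about z gives the same grasp; the last joint's range is limited). The gripper opens to 88 mm and grips with 3 to 60 N. Pads are 19 mm wide; open, the fingers measure 130 mm over their backs; the gripper's body (78 mm by 193 mm) begins 47 mm behind the grasp point.
Start: joints at [-50.644, 20.546, 0.682, 0, -70.136, -16.507], TCP at [0.262, -0.622, 0.405] pointing down, gripper open.
Joint ranges: [-176.03, 176.03], [-82.01, 121.73], [-58.28, 71.71], [-173.87, 95.51], [-174.79, -0.11], [-173.66, 173.66]. Speed limits (degrees/s): [136.94, 136.94, 172.46, 180, 180, 180].

## Interface

Orientations are given as [roll, pitch, yaw] about the fixed x, y, z axes, in that order (R = Rz(yaw) Ry(pitch) Rx(roll)).
In Python, from plant import * gives the robot as it stands.
- The arm moves only by the shell command python3 -m handwheel 'ROWS'. ROWS is JSON, a list of rows, each a list of 7 numbers: the opening, from -1 (shut) to 1 (fully open), then the shift along the tool's x, y, z as a fraction of full scale, then the turn, a rotation vector about the tool's x, y, z as a fraction of full scale. A call has 1 to 5 rows; each row shifts and turns the commanded pose from where the row before left it, along the tool's axes as they then stand; what a row does not reach is not made up. Full scale, the value 1, is 0.025 m for a shift and 6 degrees for a turn. A row lasts 1/8 s, in which the tool goes at most 62.5 mm and 10.7 degrees, less where a joint would pass 70% of its speed; a pose out of reach is approached as far as the arm can. A call with a number of a shift or a turn outside -1 to 1 is refused whole. A call with a gripper value outside its range is refused whole. The fingers move at their own pace and stop on an object; the grip force is fixed at half the most. Time passes only in rows, so rows that do not move let the fingers close. It gives the time, the measured TCP pose, the force, the opening and the grip force at its end, in the units of the state.
- get_obs(): the state, without advancing time (a new reading comes with each control period).
- snapshot(name): name is "scene" or "side" or "wrist"; returns a dict with "color" (400x640x3 uint8, red, green, blue), "fx", "fy", "cx", "cy" (pixels), "R" (3x3) and "t" (3): a world point X has camera coordinates R X + t; the wrist camera has in their place "tool_from_camera" (4x4, takes a point from camera to tool coordinates, whose origin is the TCP and whose axes are the flange's). Camera axes: x right, y down, z forward; pixel columns grow to the right and rows downward; lengths in m; the calibration is good to about 2 mm. A picture is of the moment at which its call begins: read the wrist's pose just before it. There is no depth.
- close_job(): hands the job in; it is judged then, once.
The state is a dict: "clock": time; "joint_pos": joint angles; "qvel": joint speeds; "tau": joint torques, N m; "tool_pos": TCP position; "orientation": TCP orientation; "force": force on the tool from outside, world axes, zero at the start; "moment": the same for the moment, N m; "opening": finger opening in m; "gripper_force": force on a finger pad.
Only numpy, scipy, OpenCV 4.12 (cv2) and the standard library are available. Lean on these libraries where they do the work, as an engineer would, in place of code of your own. Each camera call takes 0.05 s, during which the arm holds its last target. There are 200 camera calls.

## Task

Pick up the small grey tote by its handle, bring it in under the mouth of the cap dispenser's chute and raise it so that its far rim pushes the gate's lift plate up and all four caps slide into the tote. Then take the tote clear of the dispenser and tilt it until all four caps have slid together into the corner with the thumb ledge. Finish while still holding it there, well tilted, still and off the bench, with the caps in that corner for a colleague to pick out; leave the bottle, tip box, tube rack and beaker where they are.

Things in the scene. Friction and masses are not known exactly. Their poses are not given: they have to be found in the camera images.
- tote_grip (a point): Centre of the tote's handle bar, where to grasp it; axes are the tote's. Straight bar 14 mm thick (x), 20 mm high (z), 160 mm long (y) on a post at each side wall. It lies 115 mm above the tote's underside and 30 mm on the near (-x) side of its middle: the far (+x) rim is 140 mm ahead of it and 65 mm below it, the near wall 80 mm behind.
- tote: Open grey plastic box 220 (x) by 160 (y) by 50 mm high, walls and floor 5 mm, about 0.28 kg (0.22 to 0.37); origin at the centre of its underside, z up. At the start it stands on the bench, +x pointing away from the robot within 30 degrees. Its near right corner (-x, -y) alone carries the thumb ledge, a flat 30 mm plate jutting out diagonally at the rim.
- ledge_corner (a point): Point inside the tote in the thumb-ledge corner, where the inner wall faces meet, 12 mm above the tote's underside: at (-105, -75, 12) mm in the tote's frame, (-75, -75, -103) mm from the handle's centre.
- dispenser: Fixed stand: dark base plate 10 mm thick (front edge 80 mm behind, +x of, the origin), white column (front face 125 mm behind) and an open aluminium channel 38 mm wide, 200 mm long, sloping down 25 degrees to its front (-x). Origin on the bench straight below the mouth; +x points away from the robot within 15 degrees. Below the channel, ahead of the column, the space is free but for the lift plate.
- chute_lip (a point): The mouth: middle of the lower end of the channel floor, 165 mm above the bench. Caps slide out here towards -x and fall.
- lift_plate (a point): Centre of the underside of the lift plate, a flat steel plate 50 (x) by 70 mm (y) under the channel, 125 mm above the bench when the gate is shut, 40 mm behind (+x of) the mouth. Side cheeks join it to the gate, a small steel plate across the mouth; its front is 8.5 mm ahead of the lip, its top 34 mm above the lip (62 mm when open).
- gate (a joint): How far the gate with its lift plate is raised, m: 0 shut, 0.028 at the upper stop. It slides straight up, weighs 0.2 kg (2 N to raise) and falls shut when let down. Caps pass once it is up about 18 mm; 20 to 25 mm is good.
- cap0: One of four equal white plastic tube caps, discs 24 mm across and 14 mm high, 12 g; origin at its centre. At the start it waits in the channel behind the gate. Slippery: friction about 0.2 (0.16 to 0.24) against tote and channel, so a tilt of some 30 degrees makes the caps slide, also along a wall.
- cap1: One of four equal white plastic tube caps, discs 24 mm across and 14 mm high, 12 g; origin at its centre. At the start it waits in the channel behind the gate. Slippery: friction about 0.2 (0.16 to 0.24) against tote and channel, so a tilt of some 30 degrees makes the caps slide, also along a wall.
- cap2: One of four equal white plastic tube caps, discs 24 mm across and 14 mm high, 12 g; origin at its centre. At the start it waits in the channel behind the gate. Slippery: friction about 0.2 (0.16 to 0.24) against tote and channel, so a tilt of some 30 degrees makes the caps slide, also along a wall.
- cap3: One of four equal white plastic tube caps, discs 24 mm across and 14 mm high, 12 g; origin at its centre. At the start it waits in the channel behind the gate. Slippery: friction about 0.2 (0.16 to 0.24) against tote and channel, so a tilt of some 30 degrees makes the caps slide, also along a wall.
- bottle: Bystander: closed glass bottle 70 mm across, 160 mm tall; origin at the centre of its underside.
- tip_box: Bystander: blue pipette-tip box with clear lid, 124 by 89 by 70 mm; origin at the centre of its underside.
- tube_rack: Bystander: white tube rack 70 by 180 by 46 mm with tubes standing up to 100 mm; origin at the centre of its underside.
- beaker: Bystander: glass beaker 80 mm across, 95 mm tall; origin at the centre of its underside.

How it is judged:
By the outcome, as a careful person would: the job done as asked, in the order asked, and still so for the second after the job is handed in, while the arm keeps its last pose, push and grip.
It also fails if it takes over 61 s, if anything falls off the work surface, if the arm or the gripper's body presses on something with over 40 N, if the wrist force passes 120 N, or if a joint passes its speed limit or range.

## Working session

There is one attempt and no reset: what is moved stays moved. The work goes in short steps, Python scripts to look and compute and a shell command to move; the robot and the scene stay as the last step left them, time stands still between calls to the robot, and variables do not carry over. Pictures are saved under pics/ and viewed, at most 10 in all, crops included, and the job is handed in when it is done.

```bash
ls; mkdir -p pics
python3 - <<'E'
from plant import *
import cv2,json
o=get_obs();print(o)
for n in("scene","side"):
    s=snapshot(n);cv2.imwrite(f"pics/{n}0.png",cv2.resize(s["color"][:,:,::-1],(800,500)));print(n,s["fx"],s["fy"],s["cx"],s["cy"],s["R"],s["t"])
E
```

```text
pics
{'clock': 0.0, 'joint_pos': array([-5.06446469e+01,  2.05908280e+01,  6.31894510e-01, -2.12552702e-02,
       -7.01364894e+01, -1.65075489e+01]), 'qvel': array([-0.00755447,  0.05311502,  0.01433161, -0.05748276, -0.044289  ,
        0.03521855]), 'tau': array([ 7.97143207e-05, -5.82714200e+01,  2.93051541e+01,  6.99694142e+00,
        6.72103168e-03, -1.69092427e-04]), 'tool_pos': array([ 0.26201426, -0.62184111,  0.40371145]), 'orientation': array([ 1.79902832e+02, -7.95883280e-03, -1.57159428e+02]), 'force': array([-0.04460471, -0.40659328,  0.30464616]), 'moment': array([ 0.01208191, -0.02382653, -0.01622466]), 'gripper_force': 0.0, 'opening': 0.08755233673201623}
scene 382.7753292664084 382.7753292664084 314.8279784576538 199.4027265808697 [[ 0.83756682  0.54616047  0.01380447]
 [ 0.46472243 -0.69893694 -0.54361772]
 [-0.28725406  0.46173141 -0.83921941]] [-0.45266171 -0.20740159  1.65993126]
side 477.2480932218818 477.2480932218818 325.1721542339903 202.55828793421443 [[-0.99813122 -0.05673542  0.02269722]
 [-0.04992964  0.5430742  -0.83819893]
 [ 0.0352293  -0.83776578 -0.54489209]] [0.57987254 0.17422652 1.43788796]
```

View pics/scene0.png

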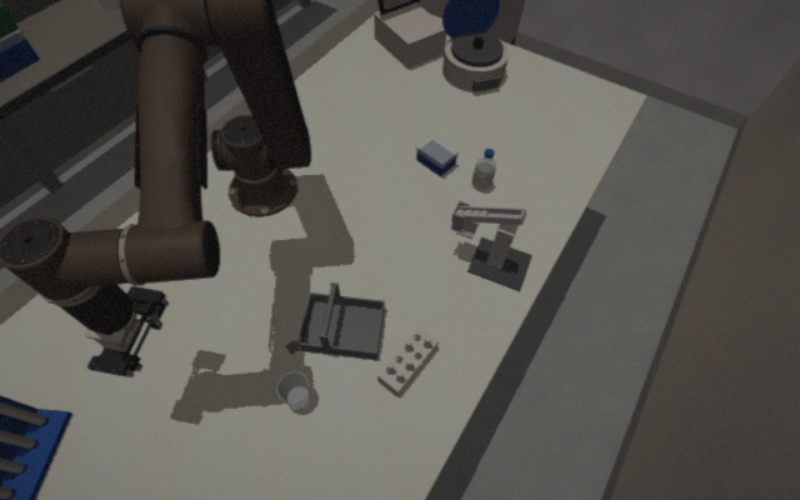

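View pics/side0.png

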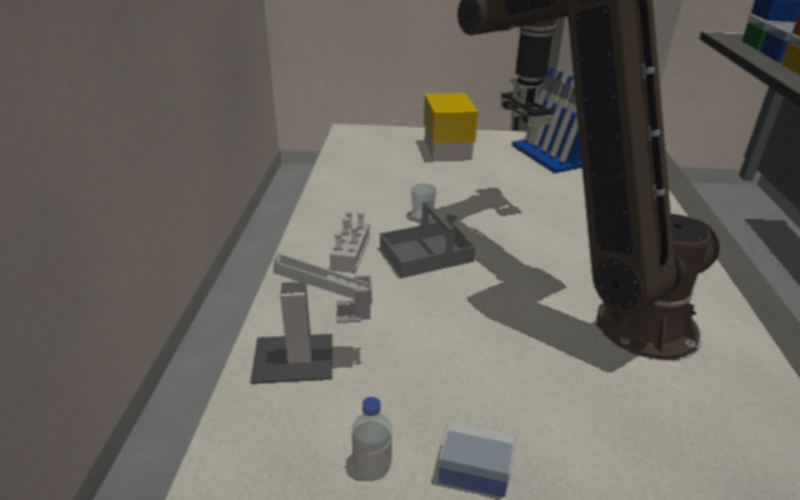

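The scene view shows the tote around (340,325) with its ledge at (292,347). The dispenser mouth is near (455,215) and its base near (500,262). In the side view the mouth is near (370,285). Next I'll enlarge both.

Run:
```python
from plant import *
import cv2
for n,(x,y,w,h,k) in dict(scene=(225,155,208,140,3.8),side=(195,155,195,155,3.8)).items():
    c=snapshot(n)["color"][y:y+h,x:x+w,::-1]
    cv2.imwrite(f"pics/{n}1.png",cv2.convertScaleAbs(cv2.resize(c,None,fx=k,fy=k,interpolation=cv2.INTER_CUBIC),alpha=1.4))
```

```text
(no output)
```

View pics/scene1.png

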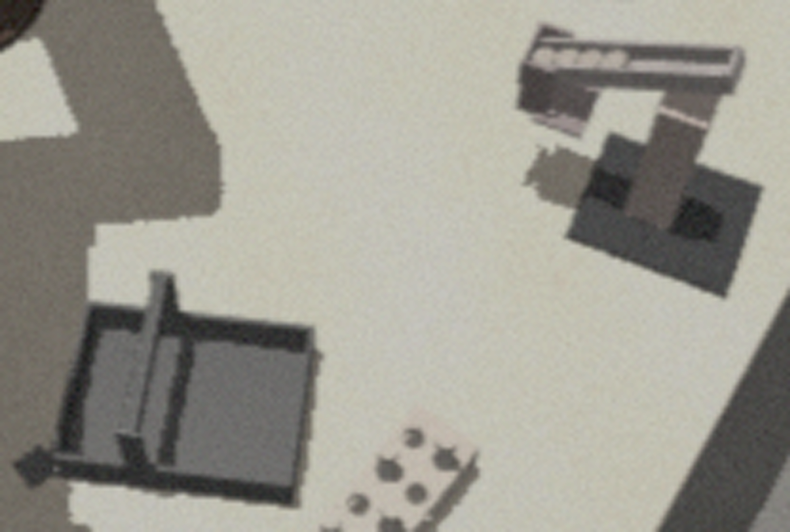

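View pics/side1.png

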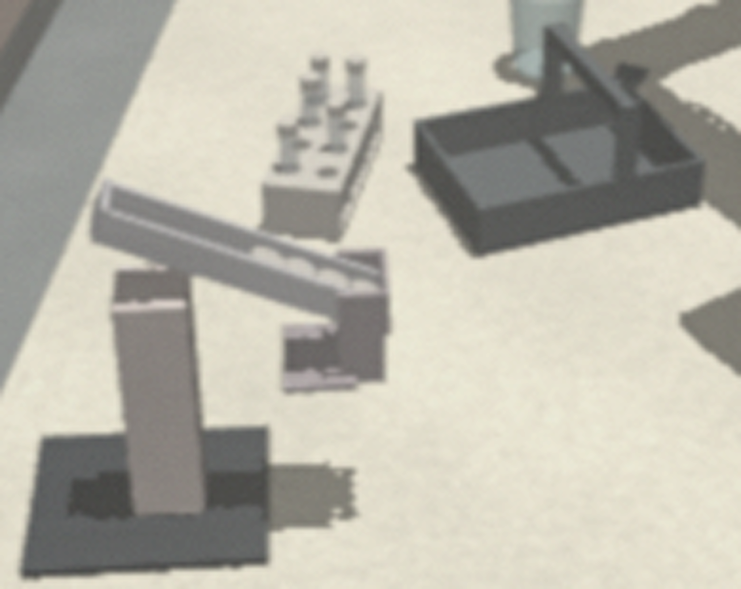

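```bash
cat > fit.py <<'E'
from plant import *
import numpy as np
from scipy.optimize import least_squares
C={"scene":(225,155),"side":(195,155)}
S={n:snapshot(n) for n in C}
def proj(n,X):
    s=S[n];c=np.asarray(s["R"])@X+s["t"];return np.array([s["fx"]*c[0]/c[2]+s["cx"],s["fy"]*c[1]/c[2]+s["cy"]])
def W(p,X):
    a=p[2];return np.array([p[0]+np.cos(a)*X[0]-np.sin(a)*X[1],p[1]+np.sin(a)*X[0]+np.cos(a)*X[1],X[2]])
def fit(obs,p0):
    def f(p): return np.concatenate([proj(n,W(p,np.array(X(p) if callable(X) else X)/1000))-(np.array(u)/3.8+C[n]) for n,u,X in obs])
    r=least_squares(f,p0,loss='soft_l1');print(np.round(r.x[:2],4),np.degrees(r.x[2]),r.x[3:]);print(np.round(f(r.x),1).reshape(-1,2).tolist());return r.x
T=[("scene",(91,303),(-110,80,50)),("scene",(313,327),(110,80,50)),("scene",(298,490),(110,-80,50)),("scene",(55,455),(-110,-80,50)),
("scene",(162,272),(-30,80,125)),("scene",(130,435),(-30,-80,125)),("side",(480,208),(110,80,50)),("side",(702,163),(-110,80,50)),("side",(416,122),(110,-80,50)),("side",(478,254),(110,80,0)),("side",(632,105),(-30,80,125)),("side",(550,28),(-30,-80,125))]
b=lambda s:(lambda p:(80,s*p[3],10))
D=[("scene",(612,135),b(1)),("scene",(568,237),b(-1)),("side",(268,428),b(-1)),("side",(268,555),b(1)),
("side",(283,390),(65,35,125)),("side",(355,388),(15,35,125)),("scene",(583,136),(65,-35,125)),("scene",(530,118),(15,-35,125))]
t=fit(T,[.5,-.2,0]);d=fit(D,[.6,.1,0,60])
E
python3 fit.py
```

```text
[ 0.5427 -0.2647] 26.852694861982847 []
[[-1.0, -0.9], [0.8, -0.9], [-0.9, -1.5], [-1.1, 0.7], [0.2, -0.5], [-0.0, -0.2], [-0.6, 0.2], [0.3, -1.2], [-1.7, -0.8], [-0.3, 0.7], [-0.8, -0.5], [0.1, -1.8]]
[0.6582 0.1571] 9.250261053099655 [68.45584184]
[[-0.9, -1.3], [-0.3, -1.6], [-0.3, -1.1], [-0.3, -0.5], [-0.4, 0.8], [0.1, 0.3], [-0.6, 0.5], [0.5, 0.6]]
```

Both fits agree to about 1 px (2–3 mm). The tote is at (0.543,-0.265) with yaw 26.9°. The dispenser is at (0.658,0.157) with yaw 9.3°. I'll move above the handle and then turn.

```bash
python3 -m handwheel '[[1,-0.865,0.514,0,0,0,0],[1,-0.865,0.514,0,0,0,0],[1,-0.865,0.514,0,0,0,0],[1,-0.865,0.514,0,0,0,0],[1,-0.865,0.514,0,0,0,0]]' >/dev/null
python3 -m handwheel '[[1,-0.865,0.514,0,0,0,0],[1,-0.865,0.514,0,0,0,0],[1,-0.865,0.514,0,0,0,0],[1,-0.865,0.514,0,0,0,0],[1,-0.865,0.514,0,0,0,0]]' >/dev/null
python3 -m handwheel '[[1,-0.865,0.514,0,0,0,0],[1,-0.865,0.514,0,0,0,0],[1,-0.865,0.514,0,0,0,0],[1,-0.865,0.514,0,0,0,0],[1,-0.865,0.514,0,0,0,0]]'
python3 -m handwheel '[[1,-0.865,0.514,0,0,0,-0.98],[1,-0.865,0.514,0,0,0,-0.98],[1,0,0,0,0,0,-0.98],[1,0,0,0,0,0,-0.98],[1,0,0,0,0,0,-0.98]]'
python3 -m handwheel '[[1,0,0,0,0,0,-0.98],[1,0,0,0,0,0,-0.98],[1,0,0,0,0,0,-0.98],[1,0,0,0,0,0,-0.98],[1,0,0,0,0,0,-0.98]]' >/dev/null
python3 -m handwheel '[[1,0,0,0,0,0,-0.98],[1,0,0,0,0,0,-0.98],[1,0,0,0,0,0,-0.98],[1,0,0,0,0,0,-0.98],[1,0,0,0,0,0,-0.98]]'
python3 -m handwheel '[[1,0,0,0,0,0,-0.98],[1,0,0,0,0,0,0]]'
python3 - <<'E'
from plant import *
import cv2
o=get_obs();print(o["tool_pos"],o["orientation"],o["joint_pos"])
s=snapshot("wrist");print({k:v for k,v in s.items() if k!="color"})
cv2.imwrite("pics/w0.png",cv2.convertScaleAbs(s["color"][:,:,::-1],alpha=1.4))
E
```

```text
clock: 2.17
tool_pos: [0.4866, -0.3177, 0.4047]
orientation: [-180.0, 0.0, -157.1]
force: [-0.2, -0.6, -0.5]
opening: 0.0875
gripper_force: 0.0
clock: 2.8
tool_pos: [0.5139, -0.2763, 0.4046]
orientation: [180.0, 0.0, -127.5]
force: [-0.9, 0.3, 0.6]
opening: 0.0875
gripper_force: 0.0
clock: 4.05
tool_pos: [0.5138, -0.2765, 0.4047]
orientation: [-180.0, 0.0, -68.8]
force: [0.2, 0.8, -0.2]
opening: 0.0879
gripper_force: 0.0
clock: 4.3
tool_pos: [0.5139, -0.2765, 0.4047]
orientation: [-180.0, -0.0, -63.1]
force: [0.0, 0.2, 0.9]
opening: 0.0875
gripper_force: 0.0
[ 0.51387489 -0.27649442  0.40467937] [-1.79994894e+02 -3.79965249e-04 -6.31100786e+01] [-9.09483751e+00  1.19923653e+01 -1.12088987e+01 -2.92994100e-03
 -6.67943808e+01  3.59859133e+01]
{'fx': 288.1619071916075, 'fy': 288.1619071916075, 'cx': 318.20937347399934, 'cy': 200.72392251866094, 'tool_from_camera': array([[-1.34367404e-03, -9.57140237e-01, -2.89621755e-01,
         7.93053901e-02],
       [ 9.99998948e-01, -1.44415811e-03,  1.33240002e-04,
        -4.42900332e-04],
       [-5.45788972e-04, -2.89621271e-01,  9.57141171e-01,
         1.97601480e-02],
       [ 0.00000000e+00,  0.00000000e+00,  0.00000000e+00,
         1.00000000e+00]])}
```

View pics/w0.png

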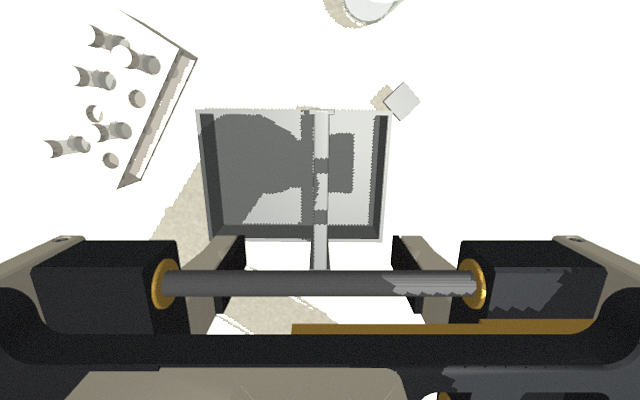

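The wrist view shows the bar along column ~320 with its far end at (321,112). That puts it about 2 mm off in tool y and centred in x, so the yaw is fine. I'll descend and grasp.

```bash
python3 -m handwheel '[[1,0,0.08,1,0,0,0],[1,0,0,1,0,0,0],[1,0,0,1,0,0,0],[1,0,0,1,0,0,0],[1,0,0,0.7,0,0,0]]'
python3 -m handwheel '[[1,0,0,0.53,0,0,0],[1,0,0,0,0,0,0],[-1,0,0,0,0,0,0],[-1,0,0,0,0,0,0],[-1,0,0,0,0,0,0]]'
python3 -m handwheel '[[-1,0,0,0,0,0,0],[-1,0,0,0,0,0,0],[-1,0,0,0,0,0,0],[-1,0,0,0,0,0,0]]'
python3 -m handwheel '[[-1,0,0,-0.4,0,0,0],[-1,0,0,-0.6,0,0,0],[-1,0,0,-0.7,0,0,0],[-1,0,0,-0.7,0,0,0],[-1,0,0,0,0,0,0]]'
```

```text
clock: 4.97
tool_pos: [0.5119, -0.2774, 0.286]
orientation: [180.0, 0.0, -63.2]
force: [0.0, 0.1, -0.1]
opening: 0.0877
gripper_force: 0.0
clock: 5.6
tool_pos: [0.5122, -0.2775, 0.2745]
orientation: [-180.0, -0.0, -63.1]
force: [0.3, 0.0, 1.1]
opening: 0.0632
gripper_force: 0.0
clock: 6.1
tool_pos: [0.5121, -0.2774, 0.2739]
orientation: [180.0, 0.0, -63.1]
force: [0.1, 0.3, 0.3]
opening: 0.023
gripper_force: 0.0
clock: 6.72
tool_pos: [0.5125, -0.2776, 0.336]
orientation: [-179.9, -0.1, -63.1]
force: [0.7, 0.1, -4.0]
opening: 0.0139
gripper_force: 30.0
```

The fingers were still closing when the lift began, so the grip may sit a few mm high on the bar. I'll set the tote down gently and regrip.

```bash
python3 -m handwheel '[[-1,0,0,0.8,0,0,0],[-1,0,0,0.8,0,0,0],[-1,0,0,0.4,0,0,0],[-1,0,0,0,0,0,0]]'
python3 -m handwheel '[[-1,0,0,0.08,0,0,0],[-1,0,0,0,0,0,0]]'
python3 -m handwheel '[[-1,0,0,0.08,0,0,0],[-1,0,0,0,0,0,0]]'
python3 -m handwheel '[[-1,0,0,0.08,0,0,0],[-1,0,0,0,0,0,0]]'
```

```text
clock: 7.22
tool_pos: [0.512, -0.2774, 0.2834]
orientation: [179.9, 0.0, -63.1]
force: [-0.2, 0.2, -3.1]
opening: 0.0139
gripper_force: 30.0
clock: 7.48
tool_pos: [0.5123, -0.2775, 0.2822]
orientation: [-180.0, -0.0, -63.1]
force: [-0.2, -0.1, -1.7]
opening: 0.0135
gripper_force: 30.0
clock: 7.72
tool_pos: [0.5122, -0.2774, 0.2821]
orientation: [-179.9, -0.1, -63.0]
force: [-4.8, 3.7, 13.1]
opening: 0.0135
gripper_force: 30.0
clock: 7.98
tool_pos: [0.5121, -0.2774, 0.282]
orientation: [-179.9, -0.1, -63.0]
force: [-9.7, 8.4, 27.1]
opening: 0.0139
gripper_force: 30.0
```

```bash
python3 -m handwheel '[[0,0,0,0,0,0,0],[0,0,0,0,0,0,0],[0,0,0,0.2,0,0,0],[0,0,0,0,0,0,0],[-1,0,0,0,0,0,0]]'
python3 -m handwheel '[[-1,0,0,0,0,0,0],[-1,0,0,0,0,0,0],[-1,0,0,0,0,0,0],[-1,0,0,0,0,0,0],[-1,0,0,0,0,0,0]]'
```

```text
clock: 8.6
tool_pos: [0.5121, -0.2775, 0.2725]
orientation: [180.0, 0.0, -63.1]
force: [0.1, 0.5, 0.5]
opening: 0.0381
gripper_force: 0.0
clock: 9.22
tool_pos: [0.5121, -0.2774, 0.2729]
orientation: [-180.0, -0.0, -63.1]
force: [0.5, -0.4, -0.8]
opening: 0.0138
gripper_force: 30.0
```

Run:
```python
from plant import *
import numpy as np
s=snapshot("scene");R=np.asarray(s["R"]);t=np.asarray(s["t"])
for n,u,z in[("tip_box",(437,160),.04),("bottle",(485,178),.03),("rack_top_left",(375,380),.046),("rack_nearcorner_up",(425,330),.046),("rack_right",(437,345),.046),("beaker",(297,395),.02)]:
    r=R.T@np.array([(u[0]*.8-s["cx"])/s["fx"],(u[1]*.8-s["cy"])/s["fy"],1]);c=-R.T@t;print(n,(c+r*(z-c[2])/r[2]).round(3))
yaw=-63.1;a=np.radians(yaw);x=np.array([np.cos(a),np.sin(a)]);y=np.array([np.sin(a),-np.cos(a)])
D=np.array([.6582,.1571]);b=np.radians(9.25);h=D-.2*np.array([np.cos(b),np.sin(b)])
d=h-[.5121,-.2774];print(h,d,d@x/.025,d@y/.025)
```

```text
tip_box [0.448 0.422 0.04 ]
bottle [0.626 0.45  0.03 ]
rack_top_left [ 0.71  -0.351  0.046]
rack_nearcorner_up [ 0.747 -0.158  0.046]
rack_right [ 0.797 -0.177  0.046]
beaker [ 0.557 -0.49   0.02 ]
[0.46080073 0.12495149] [-0.05129927  0.40235149] -15.281025353629104 -5.4515685118857755
```

```bash
python3 -m handwheel '[[-1,0,0,-0.4,0,0,0],[-1,0,0,-0.8,0,0,0],[-1,-0.2,-0.07,-0.8,0,0,0],[-1,-0.5,-0.18,0,0,0,0],[-1,-0.7,-0.25,0,0,0,0]]'
python3 -m handwheel '[[-1,-0.95,-0.34,0,0,0,0],[-1,-0.95,-0.34,0,0,0,0],[-1,-0.95,-0.34,0,0,0,0],[-1,-0.95,-0.34,0,0,0,0],[-1,-0.95,-0.34,0,0,0,0]]' >/dev/null
python3 -m handwheel '[[-1,-0.95,-0.34,0,0,0,0],[-1,-0.95,-0.34,0,0,0,0],[-1,-0.95,-0.34,0,0,0,0],[-1,-0.95,-0.34,0,0,0,0],[-1,-0.95,-0.34,0,0,0,0]]'
python3 -m handwheel '[[-1,-0.95,-0.34,0,0,0,0],[-1,-0.95,-0.34,0,0,0,0],[-1,-0.95,-0.34,0,0,0,0],[-1,-0.8,-0.29,0,0,0,0],[-1,-0.7,-0.24,0,0,0,0]]'
python3 -m handwheel '[[-1,0,0,0,0,0,0.5],[-1,0,0,0,0,0,0.9],[-1,0,0,0,0,0,0.9],[-1,0,0,0,0,0,0.63],[-1,0,0,0,0,0,0]]'
python3 - <<'E'
from plant import *
import cv2
x,y,w,h,k=215,165,200,150,4
c=snapshot("side")["color"][y:y+h,x:x+w,::-1]
cv2.imwrite("pics/side2.png",cv2.convertScaleAbs(cv2.resize(c,None,fx=k,fy=k,interpolation=cv2.INTER_CUBIC),alpha=1.4))
E
```

```text
clock: 9.9
tool_pos: [0.5067, -0.2396, 0.3221]
orientation: [180.0, 0.1, -63.1]
force: [-0.2, -0.2, -2.5]
opening: 0.0136
gripper_force: 30.0
clock: 11.15
tool_pos: [0.4744, 0.0111, 0.322]
orientation: [179.9, 0.0, -63.0]
force: [1.3, 0.2, -2.5]
opening: 0.0138
gripper_force: 30.0
clock: 11.78
tool_pos: [0.4598, 0.1253, 0.3221]
orientation: [179.9, 0.0, -63.0]
force: [-0.1, 0.1, -4.1]
opening: 0.0138
gripper_force: 30.0
clock: 12.4
tool_pos: [0.4604, 0.1244, 0.3225]
orientation: [180.0, -0.0, -80.6]
force: [-0.1, 0.1, -3.5]
opening: 0.0139
gripper_force: 30.0
```

View pics/side2.png

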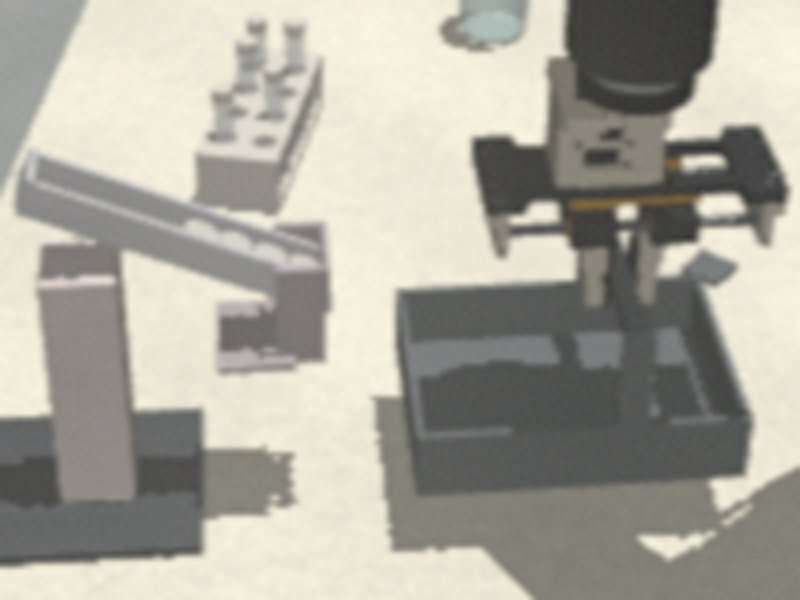

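The tote hangs level in front of the dispenser. Its rim corners are at (420,435), (748,418) and (398,290), with the bottom corner at (418,494). I'll check this against prediction and work out the move in.

```bash
sed -i '/^t=fit/d' fit.py
python3 - <<'E'
from fit import *
a=np.radians(9.4);p=[.4604+.03*np.cos(a),.1244+.03*np.sin(a),a]
for u,X in[((420,435),(110,80,50)),((748,418),(-110,80,50)),((398,290),(110,-80,50)),((418,494),(110,80,0))]:
    print(proj("side",W(p,np.array(X)/1000)+[0,0,.0495])-(np.array(u)/4+[215,165]))
d=np.array([.6582,.1571])-.103*np.array([np.cos(np.radians(9.25)),np.sin(np.radians(9.25))])-[.4604,.1244]
y=np.radians(-80.6);print(d@[np.cos(y),np.sin(y)]/.025,d@[np.sin(y),-np.cos(y)]/.025)
E
```

```text
[-0.74515582  1.26482434]
[1.7134162  0.85293365]
[-0.72461875 -0.45605726]
[-0.55142111  1.02910114]
-0.008987496582362411 -3.8994034202557275
```

```bash
python3 -m handwheel '[[-1,0,-0.4,0,0,0,0],[-1,0,-0.7,0,0,0,0],[-1,0,-0.8,0,0,0,0],[-1,0,-0.8,0,0,0,0],[-1,0,-0.7,0,0,0,0]]'
python3 -m handwheel '[[-1,0,-0.5,0,0,0,0],[-1,0,0,-0.3,0,0,0],[-1,0,0,-0.4,0,0,0],[-1,0,0,-0.2,0,0,0],[-1,0,0,0,0,0,0]]'
python3 -m handwheel '[[-1,0,0,-0.2,0,0,0],[-1,0,0,-0.2,0,0,0],[-1,0,0,-0.2,0,0,0],[-1,0,0,-0.2,0,0,0],[-1,0,0,-0.2,0,0,0]]'
python3 -m handwheel '[[-1,0,0,0,0,0,0],[-1,0,0,0,0,0,0],[-1,0,0,0,0,0,0],[-1,0,0,0,0,0,0]]'
python3 - <<'E'
from plant import *
import cv2
x,y,w,h,k=215,145,200,150,4
c=snapshot("side")["color"][y:y+h,x:x+w,::-1]
cv2.imwrite("pics/side3.png",cv2.convertScaleAbs(cv2.resize(c,None,fx=k,fy=k,interpolation=cv2.INTER_CUBIC),alpha=1.4))
E
```

```text
clock: 13.18
tool_pos: [0.5466, 0.1382, 0.3225]
orientation: [180.0, -0.0, -80.7]
force: [0.0, 0.1, -2.7]
opening: 0.0137
gripper_force: 30.0
clock: 13.8
tool_pos: [0.5569, 0.1401, 0.3464]
orientation: [-179.9, 0.0, -80.6]
force: [0.2, -0.8, -4.0]
opening: 0.014
gripper_force: 30.0
clock: 14.42
tool_pos: [0.557, 0.14, 0.3706]
orientation: [180.0, -0.0, -80.7]
force: [-0.7, -0.2, -4.4]
opening: 0.0139
gripper_force: 30.0
clock: 14.92
tool_pos: [0.5572, 0.14, 0.3703]
orientation: [-180.0, 0.0, -80.7]
force: [1.5, 0.3, -5.6]
opening: 0.0141
gripper_force: 30.0
```

View pics/side3.png

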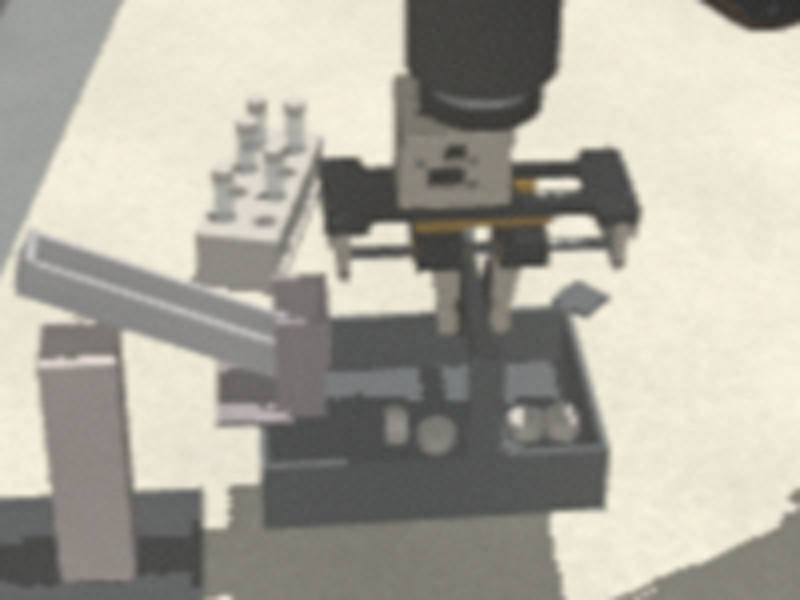

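All four caps are in the tote, at (397,425), (437,435), (525,422) and (562,422), and the channel is empty. Next I'll lower the tote, back out, rise, and move clear to the right.

```bash
python3 -m handwheel '[[-1,0,0,0.3,0,0,0],[-1,0,0,0.5,0,0,0],[-1,0,0,0.5,0,0,0],[-1,0,0,0.4,0,0,0],[-1,0,0,0.25,0,0,0]]'
python3 -m handwheel '[[-1,0,0.3,0,0,0,0],[-1,0,0.6,0,0,0,0],[-1,0,0.8,0,0,0,0],[-1,0,0.8,0,0,0,0],[-1,0,0.8,0,0,0,0]]'
python3 -m handwheel '[[-1,0,0.6,-0.3,0,0,0],[-1,0.2,0.3,-0.6,0,0,0],[-1,0.4,0.2,-0.8,0,0,0],[-1,0.6,0,-0.8,0,0,0],[-1,0.8,0,-0.8,0,0,0]]'
python3 -m handwheel '[[-1,0.9,0,-0.8,0,0,0],[-1,0.9,0,-0.6,0,0,0],[-1,0.9,0,-0.4,0,0,0],[-1,0.9,0,0,0,0,0],[-1,0.9,0,0,0,0,0]]'
python3 -m handwheel '[[-1,0.9,0,0,0,0,0],[-1,0.9,0,0,0,0,0],[-1,0.9,0,0,0,0,0],[-1,0.9,0,0,0,0,0],[-1,0.9,0,0,0,0,0]]'
python3 -m handwheel '[[-1,0.8,0,0,0,0,0],[-1,0.7,0,0,0,0,0],[-1,0.4,0,0,0,0,0],[-1,0.2,0,0,0,0,0],[-1,0,0,0,0,0,0]]'
```

```text
clock: 15.6
tool_pos: [0.5571, 0.14, 0.3208]
orientation: [180.0, -0.0, -80.6]
force: [-0.0, -0.3, -4.0]
opening: 0.014
gripper_force: 30.0
clock: 16.23
tool_pos: [0.4742, 0.1262, 0.3223]
orientation: [-179.9, 0.0, -80.6]
force: [-0.2, 1.1, -3.7]
opening: 0.0142
gripper_force: 30.0
clock: 16.85
tool_pos: [0.4567, 0.0723, 0.4064]
orientation: [-179.9, 0.0, -80.6]
force: [0.6, -0.7, -4.2]
opening: 0.0138
gripper_force: 30.0
clock: 17.48
tool_pos: [0.4749, -0.0392, 0.4508]
orientation: [-179.9, 0.0, -80.6]
force: [0.1, -0.0, -3.9]
opening: 0.0141
gripper_force: 30.0
clock: 18.1
tool_pos: [0.4931, -0.1502, 0.4506]
orientation: [-179.9, -0.0, -80.7]
force: [0.5, -0.2, -3.1]
opening: 0.0139
gripper_force: 30.0
clock: 18.73
tool_pos: [0.5018, -0.201, 0.4492]
orientation: [180.0, 0.0, -80.7]
force: [-0.7, 0.1, -3.6]
opening: 0.0141
gripper_force: 30.0
```

```bash
python3 -m handwheel '[[-1,0,0,0,0.2,-0.2,0],[-1,0,0,0,0.4,-0.4,0],[-1,0,0,0,0.4,-0.4,0],[-1,0,0,0,0.4,-0.4,0],[-1,0,0,0,0.4,-0.4,0]]'
python3 -m handwheel '[[-1,0,0,0,0.4,-0.4,0],[-1,0,0,0,0.4,-0.4,0],[-1,0,0,0,0.4,-0.4,0],[-1,0,0,0,0.4,-0.4,0],[-1,0,0,0,0.4,-0.4,0]]'
python3 -m handwheel '[[-1,0,0,0,0.4,-0.4,0],[-1,0,0,0,0.4,-0.4,0],[-1,0,0,0,0.2,-0.2,0],[-1,0,0,0,0,0,0],[-1,0,0,0,0,0,0]]'
python3 -m handwheel '[[-1,0,0,0,0,0,0],[-1,0,0,0,0,0,0],[-1,0,0,0,0,0,0],[-1,0,0,0,0,0,0],[-1,0,0,0,0,0,0]]'
python3 - <<'E'
from plant import *
import cv2,numpy as np
print(get_obs()["joint_pos"].round(1))
w=snapshot("wrist")["color"][:280,150:490];s=snapshot("scene")["color"][130:310,180:400]
im=np.hstack([cv2.resize(w,(480,395)),cv2.resize(s,(320,262)) if 0 else cv2.copyMakeBorder(cv2.resize(s,(320,262)),0,133,0,0,cv2.BORDER_CONSTANT)])
cv2.imwrite("pics/t0.png",im[:,:,::-1])
E
```

```text
clock: 19.35
tool_pos: [0.5017, -0.2005, 0.4494]
orientation: [-168.9, 10.8, -79.5]
force: [-0.2, -0.5, -3.5]
opening: 0.014
gripper_force: 30.0
clock: 19.98
tool_pos: [0.5018, -0.2006, 0.4495]
orientation: [-155.8, 22.2, -75.8]
force: [-0.2, 0.1, -3.6]
opening: 0.0137
gripper_force: 30.0
clock: 20.6
tool_pos: [0.5017, -0.201, 0.4492]
orientation: [-148.7, 27.4, -72.8]
force: [-0.1, 1.9, -3.0]
opening: 0.0137
gripper_force: 30.0
clock: 21.22
tool_pos: [0.5018, -0.201, 0.4491]
orientation: [-148.7, 27.5, -72.8]
force: [0.1, -0.0, -3.2]
opening: 0.0135
gripper_force: 30.0
[-19.8   6.3  -2.6 -41.  -72.9  38.8]
```

View pics/t0.png

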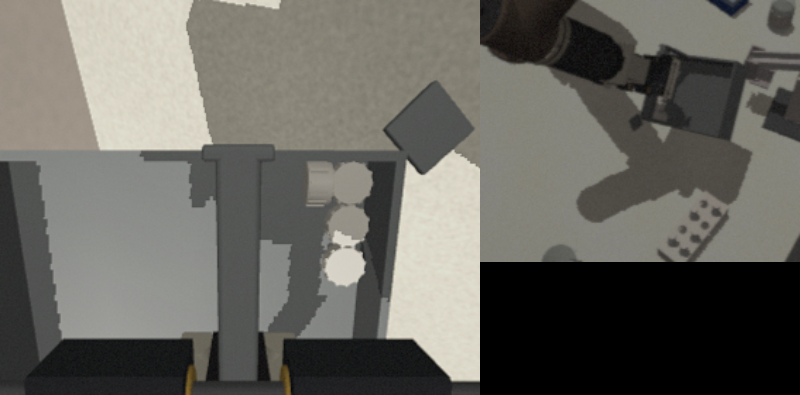

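The wrist view shows all four caps gathered in the ledge corner: (353,183), (320,183), (350,222) and (345,267). The bar still sits square in the grip and the tote is tilted about 40°, clear of the dispenser and still. I'll hand it in.

```bash
python3 -c "
from plant import *
print(close_job())"
```

```text
the job is handed in; nothing more can be done
None
```

The job is handed in at about 21 s of the 61 s allowed: all four caps are in the tote, gathered at the thumb-ledge corner (one in the corner, the farthest roughly 60 mm from it along the near wall), and the arm is holding the tote still, tilted about 40°, off the bench and clear of the dispenser, with the bystanders not touched; no verdict came back.

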